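Hold a blood-group gel card flush on the tilted viewer

TASK

Take the gel card with the purple label out of the card rack and hold it up against the lit window of the tilting viewer, so that the technician across the bench can read it: feel out the slope of the window and lean the card to match until it lies flush on both rubber seals, above and below the window, keep it level with its gel columns over the window, and press only lightly. Finish while still holding it there in the gripper; do not push the lamp head out of its tilt, and leave the other cards and everything else on the bench where they are.

Things in the scene. Friction and masses are not known exactly. Their poses are not given: they have to be found in the camera images.
- card_purple_center (a point): centre of the card with the purple label: stiff plastic, 8 mm thick (its x), 70 mm wide (its y), 53 mm high (its z, up), about 25 g, upright and loose in a slot of the rack; foot edge 26.5 mm below this point, top edge 26.5 mm above. Label and top edge are purple; its top 38 mm stand clear of the rack. The other cards stand 70 mm or more away along x
- purple_columns (a point): middle of the six gel columns of the same card: on its mid-plane, 14 mm above its foot edge (12.5 mm below the centre). The columns take up the part from 7 to 21 mm above the foot edge and 63 mm of the width
- rack: white card rack, 178 x 96 mm, 23 mm high, fixed to the bench, origin under its centre; nine slots 9.5 mm wide across it (each card's faces look along the rack's x), 15 mm deep, floor 8 mm above the bench
- card_orange: like card with an orange label, in the rack; origin at the middle of its foot. To be left alone
- card_green: like card with a green label, in the rack; origin at the middle of its foot. To be left alone
- reagent_blue: dropper bottle with blue cap, 26 mm across, 66 mm high, origin under it. To be left alone
- reagent_yellow: dropper bottle with yellow cap, 26 mm across, 66 mm high, origin under it. To be left alone
- marker: marker pen lying on the bench, 128 mm long along its x, 11 mm thick. To be left alone
- beaker: white plastic beaker, 72 mm across, 75 mm high, origin under it. To be left alone
- viewer: gel-card viewer, fixed: grey foot 120 x 164 mm, origin under its centre, x to the side its lit window faces (far side of the bench). Its lamp head (136 x 32 x 24 mm, long along y) tilts about a level axis along y, 76 mm above the origin, between cheeks and knobs reaching 89 mm sideways and 91 mm up; it is clamped leaning back 0.2 to 0.55 rad from upright, how much is not told: feel or see it
- seal_top (a joint): upper soft light seal, a level rubber strip 120 x 5 mm, middle line 12 mm up the slope from the centre of the lit window (white, 120 x 18 mm, straight in front of the tilt axis). Seal faces lie 12 mm in front of that axis, 3 mm proud of the window; the head ends 16 mm up the slope. Value: how far the seal is pressed in, 0 to 0.002 m, at 1.5 N per mm
- seal_low (a joint): lower soft light seal, a like strip 12 mm down the slope from the window's centre; value as above. There is no ledge to rest a card on: the card's foot edge must cover this seal while its upper part stands above the head, with the fingers clear of the head. The clamped head slips only if pushed with far more than 15 N
There are look-alikes about, which are no part of the job. What is meant by the rack is not green or turquoise, and is the larger of those in its own colour.

How it is judged:
On the way:
1. the purple card is drawn up out of its slot, held in the gripper (z of card_purple_center in the frame of rack above 0.06 m and contact force between the fingers and card_purple above 0.5 N and contact force between card_purple and rack below 0.05 N), for 0.2 s.
At the end, for the whole second after the job is handed in: purple card still in the gripper, foot edge down, flat in front of the window within 0.06 rad, on both seals (0.2 N or more each, 15 N at most in all), level within 0.12 rad, columns' middle within 7 mm up or down and 24 mm sideways of the window's centre; nothing else carries it (contact force between the fingers and card_purple above 0.5 N and contact force between card_purple and seal_top above 0.2 N and contact force between card_purple and seal_low above 0.2 N and contact force between card_purple and viewer below 15 N and angle between the x axis of purple_columns and the x axis of seal_low, either way round below 0.06 rad and angle between the y axis of purple_columns and the y axis of seal_low, either way round below 0.12 rad and z of purple_columns in the frame of seal_low between 0.005 and 0.019 m and y of purple_columns in the frame of seal_low between -0.024 and 0.024 m and x of purple_columns in the frame of seal_low above 0.002 m and angle between purple_columns's own z axis and vertical below 1 rad); the arm keeps its last pose, push and grip.
It fails at once if the lamp head is pushed out of its set tilt (distance of seal_top from where it was at the start of the episode above 0.005 m).
It fails at once if the card is pressed hard on the viewer (contact force between card_purple and viewer above 30 N).
It fails at once if another card is disturbed (distance of any of card_orange, card_green from where it was at the start of the episode above 0.015 m).
It fails at once if something else on the bench is moved (distance of any of reagent_blue, reagent_yellow, marker, beaker from where it was at the start of the episode above 0.02 m).
It also fails if it takes over 72 s, if anything falls off the work surface, if the arm or the gripper's body presses on something with over 40 N, if the wrist force passes 120 N, or if a joint passes its speed limit or range.

ROBOT

A 6-joint arm with a two-finger parallel gripper is mounted at the origin on the work surface. World frame = base frame: x ahead of the robot, y to its left, z up, the work surface at z = 0. Lengths are in m, angles in rad, forces in N, time in s.
With the tool pointing down it reaches from about 0.375 to 0.9 m from the base axis. Payload 3.1 kg.
Tool frame: the origin (TCP) lies at the very end of the fingers, on their centre line; the grasp point (between the pads) lies 19 mm behind it; z points along the fingers, y is the direction in which the jaws open and shut (so a half turn about z gives the same grasp; the last joint's range is limited). The gripper opens to 85 mm and grips with 20 to 120 N. Pads are 22 mm wide; open, the fingers measure 114 mm over their backs; the gripper's body (76 mm by 85 mm) begins 54 mm behind the grasp point. The pads swing forward as they close: fully open they stand 13 mm farther back than shut.
Start: joints at [1.026, 0.527, 1.433, -0, 1.181, -0.178], TCP at [0.224, 0.583, 0.231] pointing down, gripper open.
Joint ranges: [-3.08, 3.08], [-0.75, 2.2], [0.22, 2.44], [-1.43, 4.57], [0, 2.65], [-2.85, 2.85]. Speed limits (rad/s): [2.79, 2.79, 3.14, 3.14, 3.14, 3.14].

INTERFACE

Orientations are given as a unit quaternion [x, y, z, w].
In Python, from station import manip gives the robot as it stands.
- The arm moves only by the tool send_rows, never from a script. Its argument "motion" is a list of rows, each an object with "gripper": the finger opening in mm, from 0 to 85.4; "travel": the shift along the tool's x, y, z in mm, a list of three; "rotation": the turn, a rotation vector about the tool's x, y, z in degrees, a list of three. In form: [{"gripper": gripper, "travel": [x, y, z], "rotation": [ax, ay, az]}, ...]. A call has 1 to 12 rows; each row shifts and turns the commanded pose from where the row before left it, along the tool's axes as they then stand; what a row does not reach is not made up. A row lasts 1/12 s, in which the tool goes at most 41.7 mm and 7.16 degrees, less where a joint would pass 70% of its speed; a pose out of reach is approached as far as the arm can. A call is refused whole if a number of a shift passes 41.7 or a number of a turn 7.16, either way. A call with a gripper value outside its range is refused whole. The fingers move at their own pace and stop on an object; "newtons" is the grip in N (left out, the last holds). Time passes only in rows, so rows that do not move let the fingers close. It gives the time, the measured TCP pose, the force and the opening at its end, in the units of the state.
- manip.sense(): the state, without advancing time (a new reading comes with each control period).
- manip.snapshot(name): name is "scene" or "top"; returns the picture (480x640x3 uint8, red, green, blue); there is no depth.
- manip.calibration(name): a dict with "fx", "fy", "cx", "cy" (pixels), "cam_to_world" (4x4, takes a point from camera to world coordinates). Camera axes: x right, y down, z forward; pixel columns grow to the right and rows downward; lengths in m; the calibration is good to about 2 mm. A picture is of the moment at which its call begins. calibration takes no time and is no camera call.
- manip.sign_off(): hands the job in, once; it reports no verdict.
The state is a dict: "t": time; "q": joint angles; "qd": joint speeds; "tau": joint torques, N m; "tcp_pos": TCP position; "tool_rot": TCP orientation; "force": force on the tool from outside, world axes, zero at the start; "ft_torque": the same for the moment, N m; "finger_gap": opening from 0.0 (shut) to 1.0 (fully open).
Only numpy, scipy, OpenCV 4.12 (cv2) and the standard library are available. Lean on these libraries where they do the work, as an engineer would, in place of code of your own. Each camera call takes 0.05 s, during which the arm holds its last target. There are 200 camera calls.

## Working session

There is one attempt and no reset: what is moved stays moved. The work goes in short steps, Python scripts to look and compute and a tool call to move; the robot and the scene stay as the last step left them, time stands still between calls to the robot, and variables do not carry over. Pictures are saved under pics/ and viewed, about 8 in all and at most 12, crops included, and the job is handed in when it is done.

Besides the shell and the picture viewer there is one more tool, called after ">>>" by a JSON object that holds its "api" and its "payload", one argument or row to a line. send_rows: Moves the arm, as the interface text tells. Its arguments: {"type":"object","properties":{"motion":{"type":"array","items":{"type":"object","properties":{"gripper":{"type":"number"},"travel":{"type":"array","items":{"type":"number"}},"rotation":{"type":"array","items":{"type":"number"}}}}},"newtons":{"type":"number"}},"required":["motion"]}

```bash
ls; mkdir -p pics; python3 - <<'E'
from station import manip
import cv2,numpy as np
np.set_printoptions(precision=4,suppress=True)
s=manip.sense();print(s)
for n in("scene","top"):
    im=manip.snapshot(n);cv2.imwrite(f"pics/{n}0.png",im[:,:,::-1]);c=manip.calibration(n);print(n,c)
E
```

```text
pics
{'t': 0.0, 'q': array([ 1.0255,  0.5285,  1.4339, -0.    ,  1.1814, -0.1785]), 'qd': array([-0.0013,  0.0001, -0.0013, -0.0006, -0.0003, -0.0006]), 'tau': array([ -0.0003, -44.2355, -17.8028,  -0.0002,   0.0083,   0.    ]), 'tcp_pos': array([0.2237, 0.5828, 0.2303]), 'tool_rot': array([ 0.1824,  0.9832, -0.001 , -0.0004]), 'force': array([-0.9109, -0.2726, -0.1317]), 'ft_torque': array([-0.0165,  0.0308,  0.018 ]), 'finger_gap': 0.9995901069202892}
scene {'fx': 444.19799467038393, 'fy': 444.19799467038393, 'cx': 314.4407820649108, 'cy': 241.22224833782326, 'cam_to_world': array([[ 0.7231,  0.5229, -0.4513,  0.8867],
       [ 0.6907, -0.5447,  0.4756, -0.3209],
       [ 0.0029, -0.6557, -0.755 ,  0.6791],
       [ 0.    ,  0.    ,  0.    ,  1.    ]])}
top {'fx': 484.5855384201535, 'fy': 484.5855384201535, 'cx': 319.67322072587825, 'cy': 241.09422422142947, 'cam_to_world': array([[ 0.0755, -0.975 ,  0.2089,  0.3204],
       [-0.9971, -0.073 ,  0.0196,  0.0648],
       [-0.0039, -0.2098, -0.9777,  1.1072],
       [ 0.    ,  0.    ,  0.    ,  1.    ]])}
```

View pics/scene0.png

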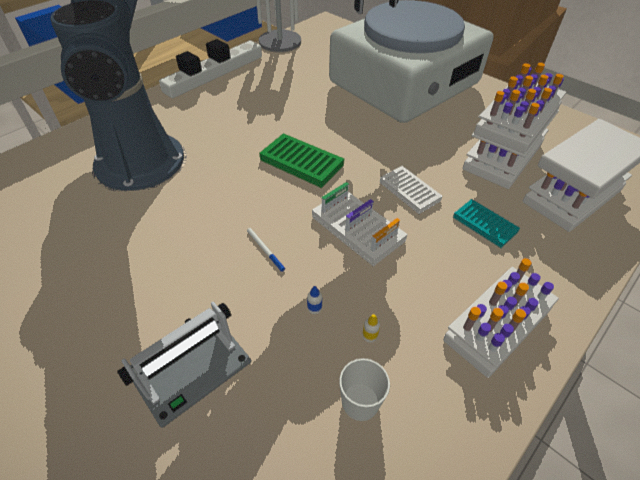

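View pics/top0.png

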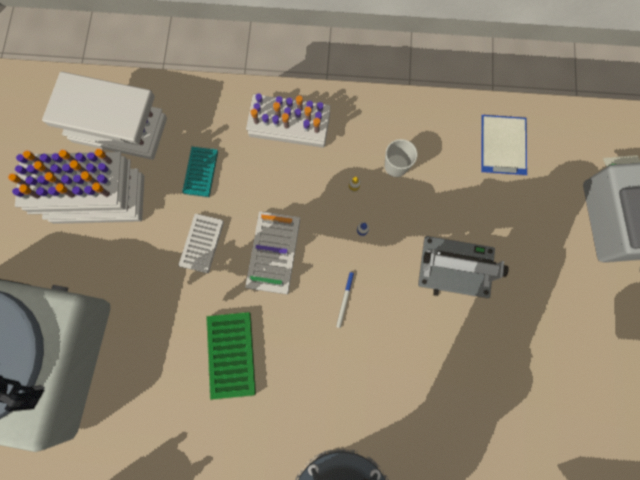

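The scene view shows the purple-labelled card at about (360,212) in a white rack at (360,225). The viewer is at (185,365). In the top view the card is at (272,250), the rack at (272,252) and the viewer at (460,266).

Rack candidates:
- Large white rack, top (272,252), holding three cards.
- Small white rack, top (201,242).
- Green rack, top (231,355).
- Turquoise rack, top (200,171).

The large white one fits the description because it is not green or turquoise and is the larger of the two white racks. I'll confirm it in an enlarged crop.

```bash
cat > h.py <<'E'
from station import manip
import numpy as np,cv2
np.set_printoptions(precision=4,suppress=True)
C={n:manip.calibration(n) for n in("scene","top")}
def ray(n,p):
    c=C[n];M=c["cam_to_world"];d=M[:3,:3]@np.array([(p[0]-c["cx"])/c["fx"],(p[1]-c["cy"])/c["fy"],1.])
    return M[:3,3],d/np.linalg.norm(d)
def plane(n,p,z):
    o,d=ray(n,p);return o+d*(z-o[2])/d[2]
def tri(ps,pt):
    o1,d1=ray("scene",ps);o2,d2=ray("top",pt)
    a=np.linalg.lstsq(np.c_[d1,-d2],o2-o1,rcond=None)[0]
    p,q=o1+a[0]*d1,o2+a[1]*d2
    return (p+q)/2,np.linalg.norm(p-q)
def proj(n,P):
    c=C[n];q=np.linalg.inv(c["cam_to_world"])@np.r_[P,1];return np.array([c["fx"]*q[0]/q[2]+c["cx"],c["fy"]*q[1]/q[2]+c["cy"]])
E
python3 - <<'E'
from h import *
S=cv2.imread("pics/scene0.png");T=cv2.imread("pics/top0.png")
def crop(I,x,y,k):
    w,h=400//k,300//k
    return cv2.resize(I[y:y+h,x:x+w],(400,300),interpolation=cv2.INTER_CUBIC) 
m=np.vstack([np.hstack([crop(S,305,175,4)[:300,:400],crop(T,225,205,4)]),np.hstack([crop(S,105,295,3)[:300,:400] if 0 else cv2.resize(S[295:425,105:260],(400,300)),crop(T,410,228,4)])])
cv2.imwrite("pics/crops.png",m)
for n,I,(x,y,w,h) in(("scene",S,(305,175,110,90)),("top",T,(235,205,70,95))):
    hsv=cv2.cvtColor(I,cv2.COLOR_BGR2HSV)
    for nm,lo,hi in(("purple",(118,90,60),(145,255,255)),("orange",(8,150,120),(18,255,255)),("green",(45,90,50),(80,255,255))):
        mk=cv2.inRange(hsv,lo,hi);mm=np.zeros_like(mk);mm[y:y+h,x:x+w]=mk[y:y+h,x:x+w]
        pts=cv2.findNonZero(mm)
        if pts is not None: print(n,nm,len(pts),cv2.minAreaRect(pts),cv2.boxPoints(cv2.minAreaRect(pts)).tolist())
E
```

```text
scene purple 152 ((360.38458251953125, 210.076904296875), (7.765803337097168, 29.399110794067383), 56.3099365234375) [[345.9999694824219, 214.99996948242188], [370.4615173339844, 198.69229125976562], [374.7691955566406, 205.15383911132812], [350.3076477050781, 221.46151733398438]]
scene orange 140 ((386.0655212402344, 228.77867126464844), (7.170065879821777, 31.112964630126953), 50.19443130493164) [[371.8196105957031, 235.98358154296875], [395.7212829589844, 216.0655517578125], [400.3114318847656, 221.57376098632812], [376.4097595214844, 241.49179077148438]]
scene green 372 ((326.0113830566406, 181.51190185546875), (38.43648147583008, 28.30950355529785), 46.332218170166016) [[302.50274658203125, 177.3837890625], [322.9805908203125, 157.83676147460938], [349.52001953125, 185.6400146484375], [329.04217529296875, 205.18704223632812]]
top purple 97 ((270.9358825683594, 248.99160766601562), (30.39470672607422, 3.8801751136779785), 7.4314093589782715) [[255.61526489257812, 248.94979858398438], [256.1170959472656, 245.10220336914062], [286.2565002441406, 249.03341674804688], [285.7546691894531, 252.88101196289062]]
top orange 97 ((276.4257507324219, 218.05677795410156), (29.406423568725586, 3.4362566471099854), 7.594643592834473) [[261.62445068359375, 217.8166046142578], [262.07861328125, 214.4104766845703], [291.22705078125, 218.2969512939453], [290.77288818359375, 221.7030792236328]]
top green 109 ((265.87994384765625, 279.8399658203125), (30.547014236450195, 3.676955461502075), 8.130102157592773) [[250.49993896484375, 279.4999694824219], [251.01995849609375, 275.8599548339844], [281.25994873046875, 280.1799621582031], [280.73992919921875, 283.8199768066406]]
```

View pics/crops.png

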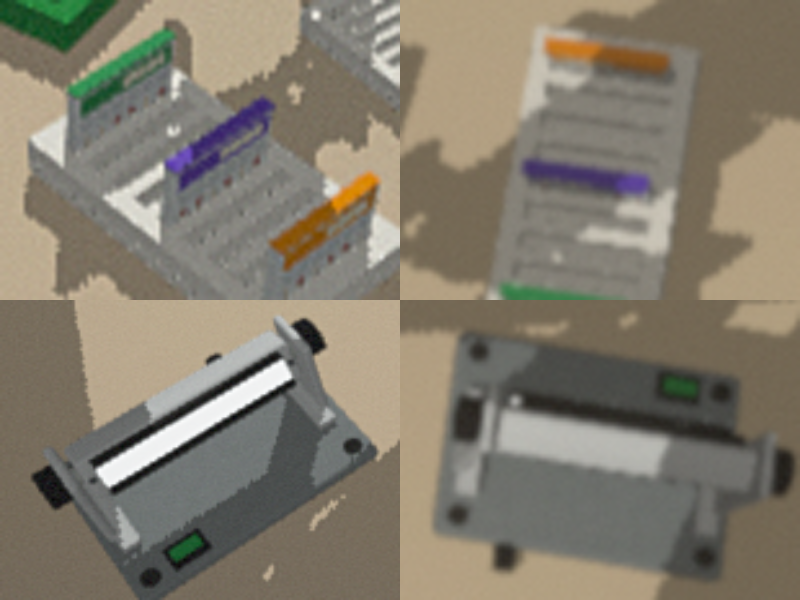

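The crop confirms it: the purple card is in the middle of the large white rack, between green and orange. The viewer's white window, with dark seals, faces away from the robot (+x). Next I'll measure both.

```bash
python3 - <<'E'
from h import *
from scipy.spatial.transform import Rotation as R
from scipy.optimize import brentq
S=cv2.imread("pics/scene0.png");T=cv2.imread("pics/top0.png")
a,e1=tri((346,214.8),(285.9,253));b,e2=tri((370.5,198.4),(255.4,249.1))
print("back top edge ends",a,e1,b,e2,"len",np.linalg.norm(a-b))
z=.061
print("top view centre @.061",plane("top",(270.94,248.99),z),"ends",plane("top",(285.8,250.95),z),plane("top",(255.86,247),z))
print("scene back ends@.061",plane("scene",(346,214.8),z),plane("scene",(370.5,198.4),z))
for c,p in(("orange",(276.43,218.06)),("green",(265.88,279.84))):print(c,plane("top",p,z))
print("tool R",R.from_quat(manip.sense()["tool_rot"]).as_matrix())
# window
g=cv2.cvtColor(S,cv2.COLOR_BGR2GRAY);m=np.zeros_like(g);m[310:390,125:235]=(g[310:390,125:235]>225)*255
n,l,st,ce=cv2.connectedComponentsWithStats(m);k=1+np.argmax(st[1:,4]);pts=cv2.findNonZero((l==k).astype(np.uint8))
r=cv2.minAreaRect(pts);print("window",st[k],ce[k],r,cv2.boxPoints(r).tolist())
c=plane("scene",ce[k],.079);print("window centre",c,"proj top",proj("top",c))
# long axis direction by PCA of pixels -> world yaw
v=cv2.fitLine(pts,cv2.DIST_L2,0,.01,.01).ravel()[:2];p1=plane("scene",ce[k]+45*v,.079);p2=plane("scene",ce[k]-45*v,.079)
y=(p1-p2)/np.linalg.norm(p1-p2);print("y axis",y,"yaw",np.arctan2(-y[0],y[1]))
# intensity profile across the window (mean along the window)
nrm=np.array([-v[1],v[0]]);nrm*=np.sign(nrm[1])
ds=np.arange(-20,20,.5);ss=np.linspace(-30,30,61)
P=ce[k]+ds[:,None,None]*nrm+ss[None,:,None]*v
pr=cv2.remap(g,P[...,0].astype(np.float32),P[...,1].astype(np.float32),cv2.INTER_LINEAR).mean(1)
print(v,nrm);print([(d,int(x)) for d,x in zip(ds,pr)])
E
```

```text
back top edge ends [0.5131 0.1592 0.0602] 0.003577532610189019 [0.5176 0.2277 0.0597] 0.0054850229239525915 len 0.06872273806686437
top view centre @.061 [0.5182 0.1914 0.061 ] ends [0.5163 0.1584 0.061 ] [0.5202 0.225  0.061 ]
scene back ends@.061 [0.5145 0.1601 0.061 ] [0.5198 0.2291 0.061 ]
orange [0.5892 0.186  0.061 ]
green [0.4494 0.1958 0.061 ]
tool R [[-0.9335  0.3586 -0.001 ]
 [ 0.3586  0.9335 -0.0017]
 [ 0.0004 -0.002  -1.    ]]
window [143 321  75  55 717] [179.5565 348.5788] ((180.2692108154297, 348.15380859375), (8.320503234863281, 86.2558822631836), 56.3099365234375) [[142.076904296875, 368.6153259277344], [213.84613037109375, 320.7691955566406], [218.46151733398438, 327.6922912597656], [146.69229125976562, 375.5384216308594]]
window centre [ 0.5294 -0.2328  0.079 ] proj top [466.6941 256.7536]
y axis [0.0993 0.9951 0.    ] yaw -0.09949689725647855
[ 0.8317 -0.5552] [0.5552 0.8317]
[(np.float64(-20.0), 154), (np.float64(-19.5), 150), (np.float64(-19.0), 147), (np.float64(-18.5), 147), (np.float64(-18.0), 151), (np.float64(-17.5), 154), (np.float64(-17.0), 155), (np.floa
[... 1094 characters left out ...]
t64(5.5), 39), (np.float64(6.0), 20), (np.float64(6.5), 20), (np.float64(7.0), 28), (np.float64(7.5), 43), (np.float64(8.0), 65), (np.float64(8.5), 88), (np.float64(9.0), 107), (np.float64(9.5), 117), (np.float64(10.0), 119), (np.float64(10.5), 118), (np.float64(11.0), 116), (np.float64(11.5), 116), (np.float64(12.0), 116), (np.float64(12.5), 116), (np.float64(13.0), 116), (np.float64(13.5), 116), (np.float64(14.0), 116), (np.float64(14.5), 116), (np.float64(15.0), 117), (np.float64(15.5), 116), (np.float64(16.0), 116), (np.float64(16.5), 116), (np.float64(17.0), 116), (np.float64(17.5), 115), (np.float64(18.0), 115), (np.float64(18.5), 115), (np.float64(19.0), 115), (np.float64(19.5), 114)]
```

```bash
python3 - <<'E'
from h import *
S=cv2.imread("pics/scene0.png");T=cv2.imread("pics/top0.png")
g=cv2.cvtColor(S,cv2.COLOR_BGR2GRAY).astype(np.float32)
ce=np.array([179.5565,348.5788]);v=np.array([.8317,-.5552]);nn=np.array([.5552,.8317])
ds=np.arange(-13,13,.25);ss=np.arange(-34,35,1.)
P=(ce+ds[:,None,None]*nn+ss[None,:,None]*v).astype(np.float32)
A=cv2.remap(g,P[...,0],P[...,1],cv2.INTER_LINEAR)
def line(lo,hi,th,up):
    i0,i1=np.searchsorted(ds,[lo,hi]);out=[]
    for j in range(len(ss)):
        a=A[i0:i1,j];t=th if th else (a.max()+a.min())/2
        s=(a>t) if up else (a<t); i=np.argmax(s)
        if i: f=(t-a[i-1])/(a[i]-a[i-1]);out.append((ss[j],ds[i0+i-1]+.25*f))
    o=np.array(out);k=np.polyfit(o[:,0],o[:,1],1);r=o[:,1]-np.polyval(k,o[:,0]);o=o[abs(r)<.6];k=np.polyfit(o[:,0],o[:,1],1)
    return k,len(o)
L={"sealtop_out":(line(-12,-7,0,False),14.5,9),"white_top":(line(-7.5,-3,130,True),9.5,12),"white_bot":(line(3,6.5,130,False),-9,9),"seal_low_out":(line(6,10.5,0,True),-14.5,12)}
obs={}
for n,((k,c),u,f) in L.items():
    q1=ce+35*v+nn*np.polyval(k,35);q2=ce-35*v+nn*np.polyval(k,-35)
    p1,p2=plane("scene",q1,.08),plane("scene",q2,.08);d=p1-p2
    obs[n]=np.polyval(k,0);print(n,k,c,"yaw",np.arctan2(-d[0],d[1]))
W=np.array([.5294,-.2328,.079]);yaw=-.09
for lean in np.arange(.15,.61,.05):
    x=np.array([np.cos(yaw),np.sin(yaw),0]);nv=x*np.cos(lean)+[0,0,np.sin(lean)];uv=-x*np.sin(lean)+[0,0,np.cos(lean)]
    ax=np.array([W[0],W[1],.076])-x*.009*np.cos(lean)
    pr={n:float((proj("scene",ax+u*.001*uv+f*.001*nv)-ce)@nn) for n,(_,u,f) in L.items()}
    e=np.array([pr[n]-obs[n] for n in L]);print(round(lean,2),e-e.mean(),e.mean(),np.sqrt(((e-e.mean())**2).mean()))
# top view foot: dark/grey low-saturation mask
hsv=cv2.cvtColor(T,cv2.COLOR_BGR2HSV);m=np.zeros(T.shape[:2],np.uint8);roi=(slice(230,302),slice(412,512));m[roi]=(hsv[roi][...,1]<45)*255
m=cv2.morphologyEx(m,cv2.MORPH_OPEN,np.ones((3,3)));cn=max(cv2.findContours(m,0,1)[0],key=cv2.contourArea)
r=cv2.minAreaRect(cn);print(r,[plane("top",p,.01)[:2] for p in cv2.boxPoints(r)])
t=np.kron(T[225:305,405:515],np.ones((5,5,1),np.uint8));cv2.drawContours(t,[((cn-[405,225])*5).astype(int)],-1,(0,0,255),1);cv2.imwrite("pics/vt.png",t)
E
```

```text
sealtop_out [ 0.003  -9.3526] 69 yaw -0.09257473382366546
white_top [ 0.0059 -5.1237] 69 yaw -0.10105113235930391
white_bot [-0.0046  4.6297] 69 yaw -0.09888417898633448
seal_low_out [-0.0078  8.0772] 69 yaw -0.09881096332800854
0.15 [ 1.8823  1.4368 -1.8754 -1.4437] 1.7048542489146516 1.6739810819207797
0.2 [ 1.544   1.159  -1.6067 -1.0963] 1.5127559608172692 1.3702695372485885
0.25 [ 1.2243  0.8896 -1.3468 -0.7671] 1.3209603334466413 1.0831399764564749
0.3 [ 0.9241  0.6294 -1.0963 -0.4572] 1.129951617180224 0.8156437958400874
0.35 [ 0.6442  0.3791 -0.8559 -0.1673] 0.9402084425830499 0.5742928828086552
0.4 [ 0.3852  0.1393 -0.6263  0.1018] 0.7522025907397247 0.37760403995591646
0.45 [ 0.1479 -0.0893 -0.4079  0.3493] 0.5663978207451779 0.28205512502071417
0.5 [-0.0671 -0.306  -0.2014  0.5745] 0.3832487576413668 0.34233392880098135
0.55 [-0.2592 -0.5103 -0.0073  0.7769] 0.2031998434517821 0.4824812289750196
0.6 [-0.428  -0.7016  0.1739  0.9557] 0.026684353318135123 0.6362054548308659
((462.3382873535156, 267.29974365234375), (84.38651275634766, 52.29054260253906), 8.365885734558105) [array([ 0.4651, -0.1409]), array([ 0.5867, -0.1544]), array([ 0.572 , -0.3471]), array([ 0.4514, -0.3293])]
```

View pics/vt.png

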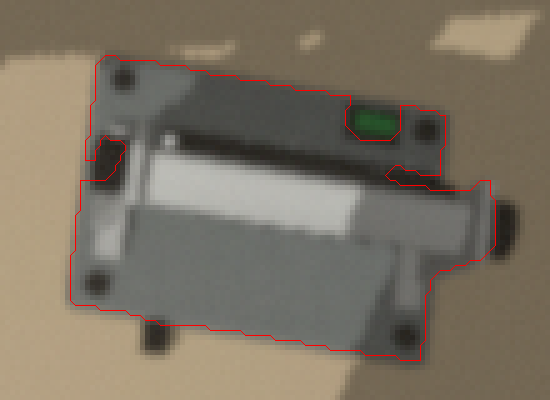

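>>> {"api": "send_rows", "payload": {
  "motion": [
    {"gripper": 40, "travel": [0, 0, -20], "rotation": [0, 0, 6.64]},
    {"gripper": 40, "travel": [0, 0, -20], "rotation": [0, 0, 6.64]},
    {"gripper": 40, "travel": [0, 0, 0], "rotation": [0, 0, 6.64]},
    {"gripper": 40, "travel": [0, 0, 0], "rotation": [0, 0, 6.64]},
    {"gripper": 40, "travel": [0, 0, 0], "rotation": [0, 0, 6.64]},
    {"gripper": 40, "travel": [0, 0, 0], "rotation": [0, 0, 6.64]},
    {"gripper": 40, "travel": [0, 0, 0], "rotation": [0, 0, 6.64]},
    {"gripper": 40, "travel": [0, 0, 0], "rotation": [0, 0, 6.64]},
    {"gripper": 40, "travel": [0, 0, 0], "rotation": [0, 0, 6.64]},
    {"gripper": 40, "travel": [0, 0, 0], "rotation": [0, 0, 6.64]},
    {"gripper": 40, "travel": [0, 0, 0], "rotation": [0, 0, 6.64]},
    {"gripper": 40, "travel": [0, 0, 0], "rotation": [0, 0, 0]}
  ],
  "newtons": 30
}}

```text
t: 1.1
tcp_pos: [0.2239, 0.5831, 0.2707]
tool_rot: [0.732, 0.681, -0.001, 0.0]
force: [0.8, 0.8, -0.3]
finger_gap: 0.469
```

>>> {"api": "send_rows", "payload": {
  "motion": [
    {"gripper": 40, "travel": [-29, 25, 0], "rotation": [0, 0, 0]},
    {"gripper": 40, "travel": [-29, 25, 0], "rotation": [0, 0, 0]},
    {"gripper": 40, "travel": [-29, 25, 0], "rotation": [0, 0, 0]},
    {"gripper": 40, "travel": [-29, 25, 0], "rotation": [0, 0, 0]},
    {"gripper": 40, "travel": [-29, 25, 0], "rotation": [0, 0, 0]},
    {"gripper": 40, "travel": [-29, 25, 0], "rotation": [0, 0, 0]},
    {"gripper": 40, "travel": [-29, 25, 0], "rotation": [0, 0, 0]},
    {"gripper": 40, "travel": [-29, 25, 0], "rotation": [0, 0, 0]},
    {"gripper": 40, "travel": [-29, 25, 0], "rotation": [0, 0, 0]},
    {"gripper": 40, "travel": [-29, 25, 0], "rotation": [0, 0, 0]},
    {"gripper": 40, "travel": [-29, 25, 0], "rotation": [0, 0, 0]},
    {"gripper": 40, "travel": [0, 0, 0], "rotation": [0, 0, 0]}
  ]
}}

```text
t: 2.1
tcp_pos: [0.4805, 0.2407, 0.2713]
tool_rot: [0.733, 0.68, 0.0, 0.002]
force: [-0.1, 0.0, 0.4]
finger_gap: 0.468
```

```bash
cat >> h.py <<'E'
from scipy.spatial.transform import Rotation as Rot
def to(p):
    s=manip.sense();M=Rot.from_quat(s["tool_rot"]).as_matrix();d=np.asarray(p)-s["tcp_pos"]
    print("t",s["t"],"tcp",s["tcp_pos"],"toolx",M[:,0],"y",M[:,1],"z",M[:,2],"F",s["force"],"T",s["ft_torque"],"gap",s["finger_gap"]);print("travel mm",1000*M.T@d)
E
python3 -c "
from h import *
to([.519,.193,.1])"
```

```text
t 2.1 tcp [0.4805 0.2407 0.2713] toolx [ 0.074   0.9973 -0.0021] y [ 0.9973 -0.074   0.0037] z [ 0.0035 -0.0024 -1.    ] F [-0.1121  0.009   0.3592] T [0.0124 0.0199 0.0184] gap 0.46752216987630046
travel mm [-44.3683  41.2729 171.5452]
```

>>> {"api": "send_rows", "payload": {
  "motion": [
    {"gripper": 40, "travel": [-22, 20.6, 10], "rotation": [0, 0, 0]},
    {"gripper": 40, "travel": [-22.4, 20.6, 10], "rotation": [0, 0, 0]},
    {"gripper": 40, "travel": [0, 0, 35], "rotation": [0, 0, 0]},
    {"gripper": 40, "travel": [0, 0, 35], "rotation": [0, 0, 0]},
    {"gripper": 40, "travel": [0, 0, 35], "rotation": [0, 0, 0]},
    {"gripper": 40, "travel": [0, 0, 35], "rotation": [0, 0, 0]},
    {"gripper": 40, "travel": [0, 0, 18], "rotation": [0, 0, 0]},
    {"gripper": 40, "travel": [0, 0, 0], "rotation": [0, 0, 0]},
    {"gripper": 40, "travel": [0, 0, 0], "rotation": [0, 0, 0]}
  ]
}}

```text
t: 2.85
tcp_pos: [0.513, 0.1988, 0.0925]
tool_rot: [0.731, 0.682, -0.001, -0.001]
force: [0.8, -0.8, -0.5]
finger_gap: 0.467
```

```bash
python3 -c "
from h import *
to([.519,.193,.043])
im=manip.snapshot('scene')[:,:,::-1];cv2.imwrite('pics/g1.png',cv2.resize(im[130:280,270:470],(800,600),interpolation=cv2.INTER_CUBIC))
print((proj('scene',[.519,.193,.093])-[270,130])*4,(proj('scene',[.519,.193,.061])-[270,130])*4)"
```

```text
t 2.85 tcp [0.513  0.1988 0.0925] toolx [ 0.0688  0.9976 -0.0006] y [ 0.9976 -0.0688 -0.0027] z [-0.0027 -0.0004 -1.    ] F [ 0.8045 -0.7832 -0.4644] T [-0.0235  0.016  -0.0324] gap 0.46745460373799713
travel mm [-5.2988  6.4863 49.4361]
[359.7842 261.7707] [354.5819 309.3214]
```

View pics/g1.png

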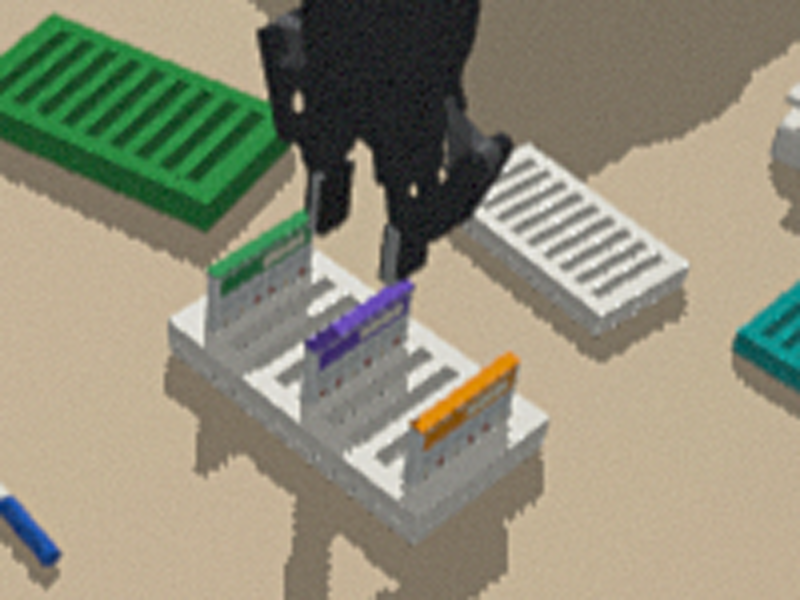

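The gripper's fingertips sit at about (360,255) in the crop. They straddle the purple card's plane just behind it, and the orange and green cards are clear. I'll correct the offset and descend.

>>> {"api": "send_rows", "payload": {
  "motion": [
    {"gripper": 40, "travel": [-5.3, 6.5, 0], "rotation": [0, 0, 0]},
    {"gripper": 40, "travel": [0, 0, 0], "rotation": [0, 0, 0]},
    {"gripper": 40, "travel": [0, 0, 12], "rotation": [0, 0, 0]},
    {"gripper": 40, "travel": [0, 0, 12], "rotation": [0, 0, 0]},
    {"gripper": 40, "travel": [0, 0, 12], "rotation": [0, 0, 0]},
    {"gripper": 40, "travel": [0, 0, 13], "rotation": [0, 0, 0]},
    {"gripper": 40, "travel": [0, 0, 0], "rotation": [0, 0, 0]},
    {"gripper": 40, "travel": [0, 0, 0], "rotation": [0, 0, 0]},
    {"gripper": 40, "travel": [0, 0, 0], "rotation": [0, 0, 0]}
  ]
}}

```text
t: 3.65
tcp_pos: [0.521, 0.1929, 0.0456]
tool_rot: [0.732, 0.682, 0.001, 0.001]
force: [0.3, 0.8, -0.3]
finger_gap: 0.47
```

```bash
python3 -c "
from h import *
to([.519,.193,.043])
im=manip.snapshot('scene')[:,:,::-1];cv2.imwrite('pics/g2.png',cv2.resize(im[150:270,280:440],(800,600),interpolation=cv2.INTER_CUBIC))"
```

```text
t 3.65 tcp [0.521  0.1929 0.0456] toolx [0.0707 0.9975 0.0005] y [ 0.9975 -0.0707  0.0024] z [ 0.0024  0.0003 -1.    ] F [ 0.3438  0.8394 -0.252 ] T [ 0.0219 -0.0212  0.0173] gap 0.47013143424238746
travel mm [-0.0084 -2.0037  2.5549]
```

View pics/g2.png

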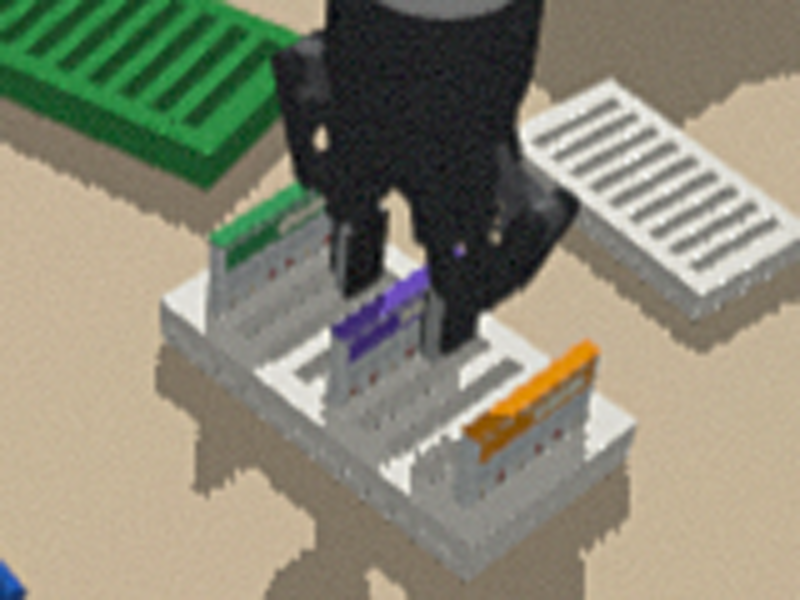

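The fingers straddle the purple card near the middle of its width, front finger at about (450,310) and rear at (360,250). Neither touches a neighbouring card. I'll close now.

>>> {"api": "send_rows", "payload": {
  "motion": [
    {"gripper": 40, "travel": [0, -1, 2], "rotation": [0, 0, 0]},
    {"gripper": 40, "travel": [0, 0, 0], "rotation": [0, 0, 0]},
    {"gripper": 20, "travel": [0, 0, 0], "rotation": [0, 0, 0]},
    {"gripper": 14, "travel": [0, 0, 0], "rotation": [0, 0, 0]},
    {"gripper": 10, "travel": [0, 0, 0], "rotation": [0, 0, 0]},
    {"gripper": 4, "travel": [0, 0, 0], "rotation": [0, 0, 0]},
    {"gripper": 0, "travel": [0, 0, 0], "rotation": [0, 0, 0]},
    {"gripper": 0, "travel": [0, 0, 0], "rotation": [0, 0, 0]},
    {"gripper": 0, "travel": [0, 0, 0], "rotation": [0, 0, 0]},
    {"gripper": 0, "travel": [0, 0, 0], "rotation": [0, 0, 0]}
  ],
  "newtons": 30
}}

```text
t: 4.53
tcp_pos: [0.5192, 0.1929, 0.0424]
tool_rot: [0.732, 0.682, 0.0, 0.0]
force: [0.5, -0.1, 0.9]
finger_gap: 0.088
```

>>> {"api": "send_rows", "payload": {
  "motion": [
    {"gripper": 0, "travel": [0, 0, 0], "rotation": [0, 0, 0]}
  ]
}}

```text
t: 4.62
tcp_pos: [0.5192, 0.1929, 0.0424]
tool_rot: [0.732, 0.682, 0.0, 0.0]
force: [0.4, -0.5, 2.1]
finger_gap: 0.083
```

>>> {"api": "send_rows", "payload": {
  "motion": [
    {"gripper": 0, "travel": [0, 0, 0], "rotation": [0, 0, 0]},
    {"gripper": 0, "travel": [0, 0, -4], "rotation": [0, 0, 0]},
    {"gripper": 0, "travel": [0, 0, -6], "rotation": [0, 0, 0]},
    {"gripper": 0, "travel": [0, 0, -10], "rotation": [0, 0, 0]},
    {"gripper": 0, "travel": [0, 0, -15], "rotation": [0, 0, 0]},
    {"gripper": 0, "travel": [0, 0, -20], "rotation": [0, 0, 0]},
    {"gripper": 0, "travel": [0, 0, -20], "rotation": [0, 0, 0]},
    {"gripper": 0, "travel": [0, 0, -20], "rotation": [0, 0, 0]},
    {"gripper": 0, "travel": [0, 0, -20], "rotation": [0, 0, 0]},
    {"gripper": 0, "travel": [0, 0, -20], "rotation": [0, 0, 0]},
    {"gripper": 0, "travel": [0, 0, 0], "rotation": [0, 0, 0]},
    {"gripper": 0, "travel": [0, 0, 0], "rotation": [0, 0, 0]}
  ],
  "newtons": 45
}}

```text
t: 5.62
tcp_pos: [0.519, 0.193, 0.1788]
tool_rot: [0.732, 0.682, 0.001, 0.001]
force: [0.4, 0.5, -0.3]
finger_gap: 0.08
```

```bash
python3 -c "
from h import *
to([.519,.193,.043])
im=manip.snapshot('scene')[:,:,::-1];cv2.imwrite('pics/g3.png',cv2.resize(im[80:260,260:500],(800,600),interpolation=cv2.INTER_CUBIC))"
```

```text
t 5.6167 tcp [0.519  0.193  0.1788] toolx [0.0705 0.9975 0.0005] y [ 0.9975 -0.0705  0.0021] z [ 0.0021  0.0003 -1.    ] F [ 0.3673  0.4806 -0.2533] T [0.0017 0.044  0.0007] gap 0.07960210850455417
travel mm [ -0.0476  -0.2459 135.8073]
```

View pics/g3.png

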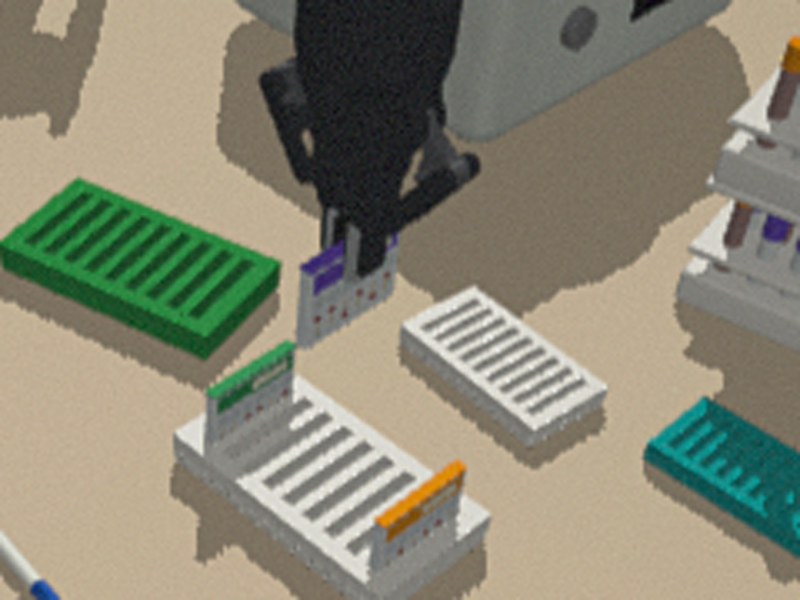

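The card is out of the rack and hangs level in the fingers, at about (350,285) in the crop. The orange and green cards are still standing in place. Next I carry it across to the viewer and lean it.

>>> {"api": "send_rows", "payload": {
  "motion": [
    {"gripper": 0, "travel": [-18, 3, 0], "rotation": [0, 0, 0]},
    {"gripper": 0, "travel": [-36, 6.5, 0], "rotation": [0, 0, 0]},
    {"gripper": 0, "travel": [-36, 6.5, 0], "rotation": [0, 0, 0]},
    {"gripper": 0, "travel": [-36, 6.5, 0], "rotation": [0, 0, 0]},
    {"gripper": 0, "travel": [-36, 6.5, 0], "rotation": [0, 0, 0]},
    {"gripper": 0, "travel": [-36, 6.5, 0], "rotation": [0, 0, 0]},
    {"gripper": 0, "travel": [-36, 6.5, 0], "rotation": [0, 0, 0]},
    {"gripper": 0, "travel": [-36, 6.5, 0], "rotation": [0, 0, 0]},
    {"gripper": 0, "travel": [-36, 6.5, 0], "rotation": [0, 0, 0]},
    {"gripper": 0, "travel": [-36, 6.5, 0], "rotation": [0, 0, 0]},
    {"gripper": 0, "travel": [-36, 6.5, 0], "rotation": [0, 0, 0]},
    {"gripper": 0, "travel": [-36, 6.5, 0], "rotation": [0, 0, 0]}
  ]
}}

```text
t: 6.67
tcp_pos: [0.5625, -0.2264, 0.1754]
tool_rot: [0.732, 0.682, -0.001, -0.002]
force: [0.5, -0.8, -0.5]
finger_gap: 0.082
```

>>> {"api": "send_rows", "payload": {
  "motion": [
    {"gripper": 0, "travel": [-15, 3, 0], "rotation": [0, 0, 1.7]},
    {"gripper": 0, "travel": [0, 0, 0], "rotation": [-6.45, 0, 0]},
    {"gripper": 0, "travel": [0, 0, 0], "rotation": [-6.45, 0, 0]},
    {"gripper": 0, "travel": [0, 0, 0], "rotation": [-6.45, 0, 0]},
    {"gripper": 0, "travel": [0, 0, 0], "rotation": [-6.45, 0, 0]},
    {"gripper": 0, "travel": [0, 0, 0], "rotation": [0, 0, 0]},
    {"gripper": 0, "travel": [0, 0, 0], "rotation": [0, 0, 0]}
  ]
}}

```text
t: 7.25
tcp_pos: [0.565, -0.2381, 0.1756]
tool_rot: [0.725, 0.656, 0.143, 0.152]
force: [0.8, -0.1, -0.6]
finger_gap: 0.08
```

```bash
cat >> h.py <<'E'
A=np.array([.5203,-.2320,.076]);OFF=.0204
def tgt(lam,gap,yaw=-.1,up=0.):
    "tool pose: columns gap m off the seals' faces, up m up the slope"
    x=np.array([np.cos(yaw),np.sin(yaw),0]);k=np.array([0,0,1.])
    n=x*np.cos(lam)+k*np.sin(lam);u=-x*np.sin(lam)+k*np.cos(lam)
    M=np.c_[np.cross(n,-u),n,-u];return A+n*(.016+gap)+u*(OFF+up),M
def go(lam,gap,up=0.):
    p,M=tgt(lam,gap,up=up);to(p);s=manip.sense()
    print("turn deg",np.degrees((Rot.from_quat(s["tool_rot"]).inv()*Rot.from_matrix(M)).as_rotvec()))
    fin=s["force"];q=Rot.from_quat(s["tool_rot"]).as_matrix();print("F tool",q.T@fin)
E
python3 -c "
from h import *
go(.45,.045)"
```

```text
t 7.25 tcp [ 0.565  -0.2381  0.1756] toolx [0.0984 0.9951 0.0075] y [ 0.9084 -0.0929  0.4078] z [ 0.4065 -0.0333 -0.9131] F [ 0.7631 -0.0556 -0.6033] T [-0.048   0.153  -0.0618] gap 0.08049044562527707
travel mm [  1.2151 -21.447   50.3095]
turn deg [-1.7186 -0.4274 -0.1054]
F tool [0.0151 0.4523 0.8629]
```

>>> {"api": "send_rows", "payload": {
  "motion": [
    {"gripper": 0, "travel": [0.6, -5, 25], "rotation": [-0.8, -0.2, 0]},
    {"gripper": 0, "travel": [0.6, -16.4, 25.3], "rotation": [-0.9, -0.2, 0]},
    {"gripper": 0, "travel": [0, -15, 0], "rotation": [0, 0, 0]},
    {"gripper": 0, "travel": [0, -15, 0], "rotation": [0, 0, 0]},
    {"gripper": 0, "travel": [0, 0, 0], "rotation": [0, 0, 0]},
    {"gripper": 0, "travel": [0, 0, 0], "rotation": [0, 0, 0]},
    {"gripper": 0, "travel": [0, 0, 0], "rotation": [0, 0, 0]}
  ]
}}

```text
t: 7.83
tcp_pos: [0.5439, -0.2363, 0.11]
tool_rot: [0.722, 0.654, 0.151, 0.169]
force: [-0.1, 0.5, -0.8]
finger_gap: 0.08
```

```bash
python3 -c "
from h import *
go(.45,.005)
S=manip.snapshot('scene')[:,:,::-1];T=manip.snapshot('top')[:,:,::-1]
a=cv2.resize(S[270:420,95:275],(440,366),interpolation=cv2.INTER_CUBIC);b=cv2.resize(T[215:305,410:498],(358,366),interpolation=cv2.INTER_CUBIC)
cv2.imwrite('pics/p1.png',np.hstack([a,b]))"
```

```text
t 7.8333 tcp [ 0.5439 -0.2363  0.11  ] toolx [ 0.0988  0.9951 -0.0033] y [ 0.8931 -0.0872  0.4414] z [ 0.439  -0.0466 -0.8973] F [-0.0524  0.5441 -0.8398] T [-0.015  0.216  0.026] gap 0.0799521925395505
travel mm [  1.9277 -15.2831  -0.2766]
turn deg [0.4106 0.1452 0.1368]
F tool [ 0.539  -0.4649  0.7052]
```

View pics/p1.png

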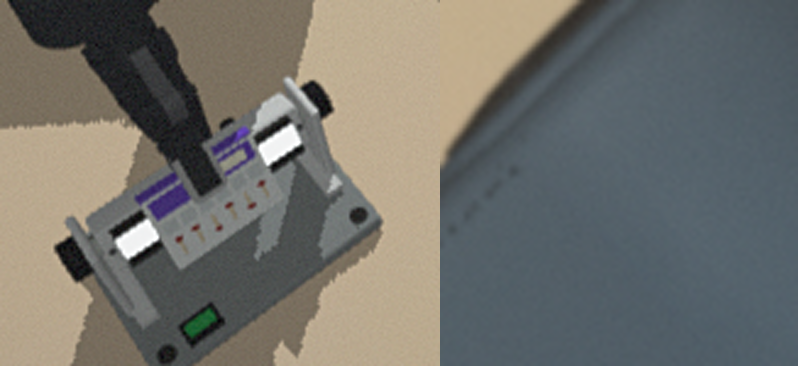

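The card is in front of the window at about (215,200) in the crop. Equal lengths of lit window show on either side of it, and the fingers are above the head. Next I'll average the force readings and feel for contact.

```bash
cat >> h.py <<'E'
def feel(k=8):
    r=[]
    for _ in range(k):
        manip.snapshot("scene");s=manip.sense();M=Rot.from_quat(s["tool_rot"]).as_matrix()
        r.append(np.r_[M.T@s["force"],M.T@s["ft_torque"],s["tcp_pos"]*1000,np.arcsin(M[2,1]),np.arctan2(M[1,1],M[0,1]),M[2,0]])
    r=np.array(r);m=r.mean(0);print("t",s["t"],"Ftool",m[:3],"Ttool",m[3:6],"\n tcp",m[6:9],"lean,yaw,roll",m[9:],"sd",r.std(0)[[1,3,6,9]]);return m
E
python3 -c "
from h import *
feel()"
```

```text
t 8.3333 Ftool [ 0.0599 -0.1386  0.213 ] Ttool [ 0.2393  0.0083 -0.009 ] 
 tcp [ 542.465  -235.6421  109.798 ] lean,yaw,roll [ 0.4562 -0.098  -0.0028] sd [0.4258 0.0331 0.4888 0.0007]
```

>>> {"api": "send_rows", "payload": {
  "motion": [
    {"gripper": 0, "travel": [1, -4, 0], "rotation": [0, 0, 0]},
    {"gripper": 0, "travel": [0.5, -4, 0], "rotation": [0, 0, 0]},
    {"gripper": 0, "travel": [0, -4, 0], "rotation": [0, 0, 0]},
    {"gripper": 0, "travel": [0, 0, 0], "rotation": [0, 0, 0]},
    {"gripper": 0, "travel": [0, 0, 0], "rotation": [0, 0, 0]}
  ]
}}

```text
t: 8.75
tcp_pos: [0.5311, -0.2329, 0.1039]
tool_rot: [0.722, 0.654, 0.151, 0.168]
force: [0.6, 0.8, -0.6]
finger_gap: 0.078
```

```bash
python3 -c "
from h import *
m=feel()
p,M=tgt(.45,0);print('to seals',M.T@(p*1000-m[6:9]))"
```

```text
t 9.15 Ftool [-0.2836  0.0889  0.526 ] Ttool [ 0.2322 -0.0256 -0.0064] 
 tcp [ 531.4448 -233.0137  104.1071] lean,yaw,roll [ 0.4554 -0.0986 -0.0023] sd [0.6232 0.0253 0.062  0.0001]
to seals [-0.104  -6.3019  0.0416]
```

>>> {"api": "send_rows", "payload": {
  "motion": [
    {"gripper": 0, "travel": [0, -2, 0], "rotation": [0, 0, 0]},
    {"gripper": 0, "travel": [0, -2, 0], "rotation": [0, 0, 0]},
    {"gripper": 0, "travel": [0, 0, 0], "rotation": [0, 0, 0]},
    {"gripper": 0, "travel": [0, 0, 0], "rotation": [0, 0, 0]}
  ]
}}

```text
t: 9.48
tcp_pos: [0.5274, -0.2324, 0.102]
tool_rot: [0.722, 0.654, 0.151, 0.168]
force: [-0.7, -0.2, -0.6]
finger_gap: 0.077
```

```bash
python3 -c "
from h import *
m=feel()
p,M=tgt(.45,0);print('to seals',M.T@(p*1000-m[6:9]))"
```

```text
t 9.8833 Ftool [-0.2025 -0.2474  0.3122] Ttool [0.2522 0.0111 0.0054] 
 tcp [ 527.6541 -232.5405  102.2095] lean,yaw,roll [ 0.4551 -0.0988 -0.0021] sd [0.5885 0.0299 0.0605 0.0001]
to seals [-0.1963 -2.0377 -0.006 ]
```

>>> {"api": "send_rows", "payload": {
  "motion": [
    {"gripper": 0, "travel": [0, -1, 0], "rotation": [0, 0, 0]},
    {"gripper": 0, "travel": [0, 0, 0], "rotation": [0, 0, 0]},
    {"gripper": 0, "travel": [0, 0, 0], "rotation": [0, 0, 0]}
  ]
}}

```text
t: 10.13
tcp_pos: [0.5267, -0.2324, 0.1017]
tool_rot: [0.722, 0.654, 0.151, 0.168]
force: [0.1, -0.3, -0.6]
finger_gap: 0.077
```

```bash
python3 -c "
from h import *
m=feel()"
```

```text
t 10.5333 Ftool [ 0.0109 -0.098   0.1191] Ttool [ 0.2291 -0.0041 -0.005 ] 
 tcp [ 526.7415 -232.4208  101.7639] lean,yaw,roll [ 0.4551 -0.0988 -0.0021] sd [0.5462 0.0234 0.0296 0.    ]
```

>>> {"api": "send_rows", "payload": {
  "motion": [
    {"gripper": 0, "travel": [0, -1, 0], "rotation": [0, 0, 0]},
    {"gripper": 0, "travel": [0, 0, 0], "rotation": [0, 0, 0]},
    {"gripper": 0, "travel": [0, 0, 0], "rotation": [0, 0, 0]}
  ]
}}

```text
t: 10.78
tcp_pos: [0.5258, -0.2324, 0.1013]
tool_rot: [0.722, 0.654, 0.151, 0.168]
force: [-0.5, 0.3, -0.3]
finger_gap: 0.081
```

```bash
python3 -c "
from h import *
m=feel()"
```

```text
t 11.1833 Ftool [-0.1096 -0.0947  0.3999] Ttool [ 0.2046 -0.0075 -0.0147] 
 tcp [ 525.8617 -232.3505  101.3279] lean,yaw,roll [ 0.4551 -0.0988 -0.0021] sd [0.4524 0.0282 0.007  0.    ]
```

>>> {"api": "send_rows", "payload": {
  "motion": [
    {"gripper": 0, "travel": [0, -1, 0], "rotation": [0, 0, 0]},
    {"gripper": 0, "travel": [0, 0, 0], "rotation": [0, 0, 0]},
    {"gripper": 0, "travel": [0, 0, 0], "rotation": [0, 0, 0]}
  ]
}}

```text
t: 11.43
tcp_pos: [0.5252, -0.2323, 0.101]
tool_rot: [0.722, 0.654, 0.151, 0.168]
force: [1.0, -0.9, 1.3]
finger_gap: 0.078
```

```bash
python3 -c "
from h import *
m=feel(12)"
```

```text
t 12.0333 Ftool [ 0.2003  1.1431 -0.2055] Ttool [-0.0337  0.0374 -0.0128] 
 tcp [ 525.0774 -232.3118  100.9946] lean,yaw,roll [ 0.4553 -0.0987 -0.0022] sd [0.5391 0.036  0.0527 0.0001]
```

>>> {"api": "send_rows", "payload": {
  "motion": [
    {"gripper": 0, "travel": [0, -0.7, 0], "rotation": [0, 0, 0]},
    {"gripper": 0, "travel": [0, 0, 0], "rotation": [0, 0, 0]},
    {"gripper": 0, "travel": [0, 0, 0], "rotation": [0, 0, 0]}
  ]
}}

```text
t: 12.28
tcp_pos: [0.5245, -0.2323, 0.1007]
tool_rot: [0.722, 0.654, 0.151, 0.168]
force: [1.6, 1.2, 2.4]
finger_gap: 0.085
```

```bash
python3 -c "
from h import *
m=feel(12)"
```

```text
t 12.8833 Ftool [ 0.2832  2.6213 -1.5094] Ttool [-0.2236  0.0645 -0.0165] 
 tcp [ 524.4334 -232.259   100.666 ] lean,yaw,roll [ 0.4553 -0.0987 -0.0022] sd [0.5139 0.0264 0.0349 0.0001]
```

>>> {"api": "send_rows", "payload": {
  "motion": [
    {"gripper": 0, "travel": [0, 1.6, 0], "rotation": [1, 0, 0]},
    {"gripper": 0, "travel": [0, -0.5, 0], "rotation": [1, 0, 0]},
    {"gripper": 0, "travel": [0, 0, 0], "rotation": [0, 0, 0]},
    {"gripper": 0, "travel": [0, 0, 0], "rotation": [0, 0, 0]}
  ]
}}

```text
t: 13.22
tcp_pos: [0.5253, -0.2324, 0.1009]
tool_rot: [0.725, 0.656, 0.139, 0.156]
force: [1.9, 0.6, 1.2]
finger_gap: 0.079
```

```bash
python3 -c "
from h import *
m=feel(12)"
```

```text
t 13.8167 Ftool [-0.4503  1.6708  0.9551] Ttool [-0.114  -0.0766 -0.008 ] 
 tcp [ 525.2029 -232.3579  100.9258] lean,yaw,roll [ 0.4201 -0.0991 -0.0021] sd [0.5716 0.0311 0.0409 0.0001]
```

>>> {"api": "send_rows", "payload": {
  "motion": [
    {"gripper": 0, "travel": [0, 0.3, 0], "rotation": [1, 0, 0]},
    {"gripper": 0, "travel": [0, 0.3, 0], "rotation": [1, 0, 0]},
    {"gripper": 0, "travel": [0, 0, 0], "rotation": [0, 0, 0]},
    {"gripper": 0, "travel": [0, 0, 0], "rotation": [0, 0, 0]}
  ]
}}

```text
t: 14.15
tcp_pos: [0.5258, -0.2322, 0.1013]
tool_rot: [0.727, 0.659, 0.128, 0.143]
force: [1.6, -1.2, 0.2]
finger_gap: 0.083
```

```bash
python3 -c "
from h import *
m=feel(10)"
```

```text
t 14.65 Ftool [ 0.4758  1.794  -0.1306] Ttool [-0.1648  0.0474 -0.0307] 
 tcp [ 525.7341 -232.1718  101.2945] lean,yaw,roll [ 0.3853 -0.0991 -0.0018] sd [0.3581 0.0182 0.0233 0.0001]
```

>>> {"api": "send_rows", "payload": {
  "motion": [
    {"gripper": 0, "travel": [0, 0.3, 0], "rotation": [1, 0, 0]},
    {"gripper": 0, "travel": [0, 0.2, 0], "rotation": [1, 0, 0]},
    {"gripper": 0, "travel": [0, 0, 0], "rotation": [0, 0, 0]},
    {"gripper": 0, "travel": [0, 0, 0], "rotation": [0, 0, 0]}
  ]
}}

```text
t: 14.98
tcp_pos: [0.5264, -0.2325, 0.1015]
tool_rot: [0.73, 0.661, 0.116, 0.13]
force: [0.9, 0.2, 1.1]
finger_gap: 0.082
```

```bash
python3 -c "
from h import *
m=feel(10)"
```

```text
t 15.4833 Ftool [-0.0965  1.9986  0.5916] Ttool [-0.251  -0.0338 -0.0223] 
 tcp [ 526.3182 -232.5031  101.4823] lean,yaw,roll [ 0.3507 -0.0992 -0.0022] sd [0.5421 0.047  0.0215 0.0002]
```

```bash
cat > fit.py <<'E'
from h import *
from scipy.optimize import least_squares
# tcp x,y,z, lean, Tx, Fy
D=[(525.862,-232.35,101.328,.4551,.2046,-.09),(525.077,-232.31,100.995,.4553,-.0337,1.14),(524.433,-232.26,100.666,.4553,-.2236,2.62),
(525.203,-232.36,100.926,.4201,-.114,1.67),(525.734,-232.17,101.2945,.3853,-.1648,1.79),(526.318,-232.5,101.482,.3507,-.251,2.0)]
import sys
D+=[eval(a) for a in sys.argv[1:]]
def model(p,d):
    ax,lt,L0=p;x,y,z,l=d[:4];c,s=np.cos(-.1),np.sin(-.1)
    r=np.array([(x-520.3)*c+(y+232)*s-ax,z-76]) # tcp rel. axis in the tilt plane
    n=np.array([np.cos(lt),np.sin(lt)]);u=np.array([-n[1],n[0]])
    ty=np.array([np.cos(l),np.sin(l)]);tz=np.array([ty[1],-ty[0]])
    w=np.linspace(-18.6,34.4,107)
    P=r-4*ty+w[:,None]*tz;pn,pu=P@n,P@u;out=[]
    for c0 in(12,-12):
        m=abs(pu-c0)<=2.5
        out.append(max(0,(12-pn[m]).max()) if m.any() else 0)
    F=1.5*np.array(out);Lm=L0+np.array([8.4,32.4])/1000
    return F,-(F*Lm).sum()
def res(p):
    o=[]
    for d in D:
        F,T=model(p,d);o+=[(T-(d[4]-.54*np.sin(d[3])))/.015,(F.sum()-d[5])/.2]
    return o+[(p[2]-.16)/.03]
for l0 in(.25,.35,.45,.52):
    s=least_squares(res,[0,l0,.16],x_scale=[.5,.05,.02],diff_step=1e-3);print(s.cost,s.x)
    b=s.x if l0==.25 or s.cost<bc else b;bc=s.cost if l0==.25 else min(bc,s.cost)
print(b,[(model(b,d)[0],model(b,d)[1]-(d[4]-.54*np.sin(d[3]))) for d in D])
E
python3 fit.py
```

```text
3.256303696889099 [-0.9494  0.3776  0.179 ]
3.2563036969097054 [-0.9494  0.3776  0.179 ]
3.2563036969550483 [-0.9494  0.3776  0.179 ]
3.256303696933706 [-0.9494  0.3776  0.179 ]
[-0.9494  0.3776  0.179 ] [(array([0.1415, 0.    ]), np.float64(0.006239024238797904)), (array([1.4183, 0.    ]), np.float64(0.005308574870576399)), (array([2.5007, 0.    ]), np.float64(-0.007674771927763557)), (array([1.6246, 0.0967]), np.float64(0.009264704871874863)), (array([1.0441, 0.7684]), np.float64(0.009569969666593958)), (array([0.6221, 1.5516]), np.float64(-0.0081667863613607))]
```

>>> {"api": "send_rows", "payload": {
  "motion": [
    {"gripper": 0, "travel": [0, -0.3, 0], "rotation": [-0.8, 0, 0]},
    {"gripper": 0, "travel": [0, -0.3, 0], "rotation": [-0.76, 0, 0]},
    {"gripper": 0, "travel": [0, -0.3, 0], "rotation": [0, 0, 0]},
    {"gripper": 0, "travel": [0, 0, 0], "rotation": [0, 0, 0]},
    {"gripper": 0, "travel": [0, 0, 0], "rotation": [0, 0, 0]}
  ]
}}

```text
t: 15.9
tcp_pos: [0.5257, -0.2324, 0.1013]
tool_rot: [0.728, 0.659, 0.125, 0.14]
force: [2.6, -0.1, 0.5]
finger_gap: 0.081
```

```bash
python3 - <<'E'
from h import *
m=feel(12)
import sys,subprocess
print(subprocess.run(["python3","fit.py",str(tuple(np.r_[m[6:9],m[9],m[3],m[1]].round(4).tolist()))],capture_output=True,text=True).stdout)
A[:]=A+np.array([-.00095*.995,.000095,0])
p,M=tgt(.378,0);d=M.T@(m[6:9]/1000-p)*1000;print("columns off: side",d[0],"out",d[1],"up",-d[2])
S=manip.snapshot('scene')[:,:,::-1];cv2.imwrite('pics/p2.png',cv2.resize(S[285:405,115:255],(700,600),interpolation=cv2.INTER_CUBIC))
E
```

```text
t 16.5 Ftool [-0.1327  2.5315 -0.2644] Ttool [-0.2882 -0.0427 -0.0199] 
 tcp [ 525.5955 -232.3713  101.2667] lean,yaw,roll [ 0.3777 -0.0988 -0.0023] sd [0.3954 0.0383 0.0312 0.    ]
4.937629691111623 [-0.9527  0.377   0.1762]
4.937629691168823 [-0.9527  0.377   0.1762]
4.937629691120059 [-0.9527  0.377   0.1762]
4.937629691120332 [-0.9527  0.377   0.1762]
[-0.9527  0.377   0.1762] [(array([0.1499, 0.    ]), np.float64(0.005087834721233784)), (array([1.4267, 0.    ]), np.float64(0.007818383388247196)), (array([2.509, 0.   ]), np.float64(-0.002053083379133014)), (array([1.6331, 0.0834]), np.float64(0.015407826341466202)), (array([1.0523, 0.755 ]), np.float64(0.016053455954223528)), (array([0.6264, 1.535 ]), np.float64(0.0007300282687101589)), (array([1.3107, 1.2869]), np.float64(-0.023005579779677654))]

columns off: side 0.15903095341635806 out -0.86049423825278 up 0.7740750449403075
this script no longer has the robotException ignored in: <_io.TextIOWrapper mode='rw' encoding='UTF-8'>
Traceback (most recent call last):
BrokenPipeError: [Errno 32] Broken pipe
```

```bash
python3 - <<'E'
from h import *
S=manip.snapshot('scene')[:,:,::-1];cv2.imwrite('pics/p3.png',cv2.resize(S[285:405,115:255],(700,600),interpolation=cv2.INTER_CUBIC))
E
```

```text
(no output)
```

View pics/p3.png

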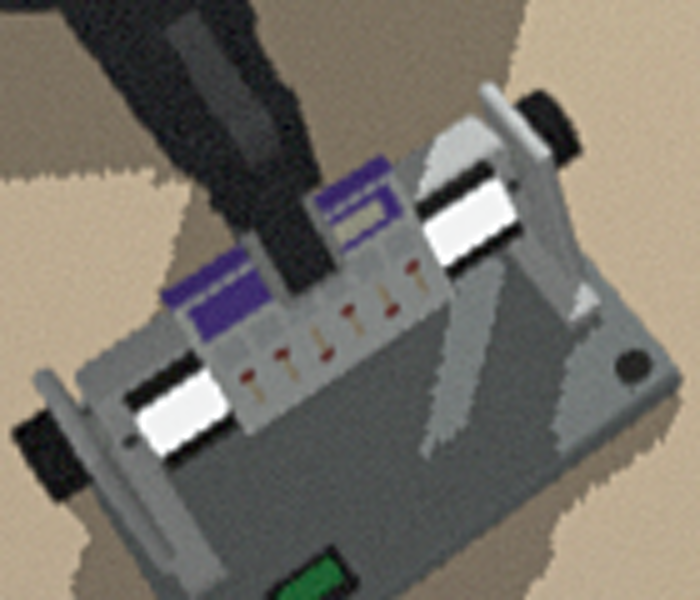

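The card lies over the window with lit window showing equally on both sides. Its foot edge runs from (245,432) to (450,297), parallel to the lower seal and covering it. The fingertips at (310,290) look clear above the head. Handing in.

```bash
python3 - <<'E'
from h import *
feel(4); print(manip.sign_off())
E
```

```text
t 16.75 Ftool [ 0.0285  2.9629 -1.2502] Ttool [-0.3294 -0.0315 -0.0366] 
 tcp [ 525.5403 -232.3658  101.2425] lean,yaw,roll [ 0.3777 -0.099  -0.0022] sd [0.496  0.0139 0.0146 0.    ]
the job is handed in; nothing more can be done
None
```

I took the purple card out of the large white rack and pressed it lightly against the viewer window. I handed the job in at about 17 s, with the card still held in the gripper; no verdict was reported.

**Slope:** I probed contact at four leans and fitted the wrist torques, which gave a window lean of about 0.377 rad. The card leans 0.378 rad.

**Last checks:**

| Check | Result |
|---|---|
| Force on each seal | about 1.3 N (from the fit) |
| Total force measured | about 2.5–3 N |
| Yaw | -0.099 rad, within 0.01 of the window |
| Roll | -0.002 rad |
| Columns, sideways | within about 1 mm of the window centre |
| Columns, height | +0.8 mm by the arm's pose, roughly 2 mm lower by eye in the last picture (limit 7 mm) |

**Disagreements:**
- The camera alone suggested a lean near 0.45 rad; I went with the felt value.
- The last readings also showed up to about 1.3 N of force along the slope, which I take to be seal friction.

**Other objects:** The green and orange cards stood in place when I lifted the purple one out. I did not take a last picture of the whole bench. The path stayed well above the bottles, the beaker and the marker.

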